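# Fit the posts of a printed spool stand and hold its base against the spring stop

## Robot

A 6-joint arm with a two-finger parallel gripper is mounted at the origin on the work surface. World frame = base frame: x ahead of the robot, y to its left, z up, the work surface at z = 0. Lengths are in mm, angles in rad, forces in N, time in s.
With the tool pointing down it reaches from about 250 to 850 mm from the base axis. Payload 12.5 kg.
Tool frame: the origin (TCP) lies on the centre line of the jaws, within the pads' length; the fingertips stand 17 mm ahead of it and the grasp point (between the pads) lies 2 mm behind it; z points along the fingers, y is the line along which they close (so a half turn about z gives the same grasp; the last joint's range is limited). The gripper opens to 93 mm and grips with 3 to 60 N. Pads are 15 mm wide; open, the fingers measure 128 mm over their backs; the gripper's body (75 mm by 188 mm) begins 65 mm behind the grasp point.
Start: joints at [-1.193, 0.351, 1.652, -0, 1.139, -0.085], TCP at [245.566, -492.12, 235.633] pointing down, gripper open.
Joint ranges: [-2.75, 2.75], [-0.79, 2.1], [0.01, 2.65], [-1.57, 4.71], [0.07, 3.14], [-2.87, 2.87]. Speed limits (rad/s): [2.22, 2.22, 2.79, 3.14, 3.14, 3.14].

## Interface

Orientations are given as a 3x3 rotation matrix whose columns are the frame's x, y, z axes.
In Python, from workcell import * gives the robot as it stands.
- The arm moves only by the tool apply_moves, never from a script. Its argument "deltas" is a list of rows, each a list of 3 entries, a list of its own where there are three numbers: the turn, a rotation vector about the world's x, y, z in rad, then the shift along the world's x, y, z in m, then the opening, from -1 (shut) to 1 (fully open). A call has 1 to 20 rows; each row shifts and turns the commanded pose from where the row before left it; what a row does not reach is not made up. A row lasts 1/8 s, in which the tool goes at most 62.5 mm and 10.7 degrees, less where a joint would pass 70% of its speed; a pose out of reach is approached as far as the arm can. A call is refused whole if a number of a shift passes 0.0625 or a number of a turn 0.188, either way. A call with a gripper value outside its range is refused whole. The fingers move at their own pace and stop on an object; "squeeze" is the grip in N (left out, the last holds). Time passes only in rows, so rows that do not move let the fingers close. It gives the time, the measured TCP pose, the force, the opening and the grip force at its end, in the units of the state.
- get_obs(): the state, without advancing time (a new reading comes with each control period).
- read_camera(name): name is "scene" or "side" or "wrist"; returns a dict with "pixels" (384x512x3 uint8, red, green, blue), "intrinsics" (3x3 intrinsics, pixels), "dist" ([k1, k2, p1, p2, k3] as OpenCV has them; the pictures are not rectified), "eye" and "attitude" of the camera in the world. Camera axes: x right, y up, looking along -z (the intrinsics and any distortion apply to the point x, -y, -z); pixel columns grow to the right and rows downward; lengths in mm; the calibration is good to about 2 mm. A picture is of the moment at which its call begins. There is no depth.
- sign_off(): hands the job in; it is judged then, once.
Trained networks look in the newest picture that a camera, given by its name, has taken for a name from the list of things; names that differ only in an ending like _2 or _b are one class to them, and where a whole thing is asked for, a point or a joint stands for the part that bears it (a point fixed in the world has none). Each returns a list of dicts, best first, with "score" (0 to 1); they miss things now and then, are a little off and sometimes report something else, mostly with a low value. They report only what shows in the picture. A call takes as long as a camera call. They do not tell look-alikes from the thing itself.
- cut_out(thing, camera): "mask" (384x512 bool, what is visible of it) and "location" ([row, column] in pixels, amid what is visible of it).
The state is a dict: "time_s": time; "joint_positions": joint angles; "joint_velocities": joint speeds; "tau": joint torques, N m; "position": TCP position; "eef_rot": TCP orientation; "wrist_force": force on the tool from outside, world axes, zero at the start; "ft_torque": the same for the moment, N m; "width": opening from 0.0 (shut) to 1.0 (fully open); "gripper_force": force on a finger pad.
Only numpy, scipy, OpenCV 4.12 (cv2) and the standard library are available. Lean on these libraries where they do the work, as an engineer would, in place of code of your own. Each camera call takes 0.05 s, during which the arm holds its last target. There are 200 camera calls.

## Task

Fit the two posts of the orange printed spool-stand base, which sits loose in the channel of the assembly jig: first the red post, upright and fully home in pocket 1 (one dot), let go of it, and then the blue post in pocket 2 (two dots). Then slide the base along its channel against the steel spring stop and press until the pointer stands in the green part of the scale, never as far as the red; keep up that steady push with the robot and finish while still holding it there, so that a colleague can drive the screws that lock the posts. Leave the spool and the printed figures alone.

Things in the scene. Friction and masses are not known exactly. Their poses are not given: they have to be found in the camera images.
- jig: fixed jig: bed 300 x 110 mm, top 6 mm above the table, x = -130 to +170 mm, with two grey rails along x, 63 mm apart inside, 20 mm high, forming the channel, open at -x. Origin on the table on the channel's centre line; x along the channel to the stop, y left, z up. Black scale block, 30 mm high, at x = 77 to 133, y = 49 to 79 mm; wall behind the stop at x = 150 mm, 42 mm high
- stop_plate (a joint): travel of the spring stop, m: 0 at rest, grows as it is pressed along +x of the jig, at most 0.035; spring 600 N/m, no preload (6 N at 0.010, 12 N at 0.020), returns by itself. Its black pointer shows the travel on the scale: white below 0.010, green 0.010 to 0.020, yellow to 0.026, red beyond
- stop_face (a point): steel plate of the spring stop, 12 mm thick, 60 mm wide, its top 40 mm above the table; this point: the middle of the face that is pressed (at rest at x = 85 mm, y = 0, z = 22 mm of the jig); axes as the jig's
- base: orange printed spool-stand base, a loose block 130 (x) by 60 (y) by 32 mm high, 0.2 to 0.42 kg, lying in the jig's channel, 1.5 mm of play at each side, 25 to 65 mm short of the stop at first. Origin at the centre of its underside; axes as the jig's, x to the stop. It slides along the channel (friction 1 to 5 N)
- push_face (a point): middle of the base's near upright end face (the end away from the stop), 16 mm above its underside; pushing here along +x slides the base to the stop
- hole1 (a point): centre of the mouth of pocket 1 (one black dot beside it), on the base's top face, in the middle of the base; round, 23.6 mm wide, 18 mm deep, slightly chamfered
- hole2 (a point): centre of the mouth of pocket 2 (two black dots beside it), on the base's top face, 42 mm from pocket 1 towards the stop; same size as pocket 1
- red_post_centre (a point): centre (half-way up) of the red printed post, a plain round rod 22 mm in diameter and 80 mm long with a chamfered foot, about 30 g, standing upright and loose on the table; z along the rod, up. Fully home in a pocket, this point is 22 mm above the pocket's mouth
- blue_post_centre (a point): the same for the blue post, equal in size
- red_post: the red post; origin at the centre of its foot, z along the rod
- blue_post: the blue post; origin at the centre of its foot, z along the rod
- spool: bystander: full filament spool lying flat, 200 mm in diameter, 55 mm high; origin at the centre of its underside
- tower: bystander: small yellow printed tower, foot 36 mm square, 72 mm high; origin at the centre of its underside
- frog: bystander: small green printed frog, 44 x 36 mm, 47 mm high; origin at the centre of its underside
- owl: bystander: small black printed owl, 42 mm in diameter, 66 mm high; origin at the centre of its underside
There are look-alikes about, which are no part of the job. There is more than one size of the base; the one meant has the size given above.

How it is judged (in metres and radians):
On the way, in this order (a step that is already met when the one before it is completed fails the run):
1. the red post stands fully home in pocket 1 and is let go (z of red_post_centre in the frame of hole1 below 0.0245 m and horizontal distance between red_post_centre and hole1 below 0.006 m and angle between red_post_centre's own z axis and vertical below 0.12 rad and contact force between the fingers and red_post below 0.3 N), for 0.2 s.
2. the blue post stands fully home in pocket 2 and is let go (z of blue_post_centre in the frame of hole2 below 0.0245 m and horizontal distance between blue_post_centre and hole2 below 0.006 m and angle between blue_post_centre's own z axis and vertical below 0.12 rad and contact force between the fingers and blue_post below 0.3 N), for 0.2 s.
3. the base is pressed against the spring stop, the pointer steady in the green for a second (value of joint stop_plate between 0.009 and 0.021 m and contact force between base and stop_plate between 4.5 and 14 N and y of push_face in the frame of jig between -0.006 and 0.006 m and z of push_face in the frame of jig below 0.026 m and angle between base's own z axis and vertical below 0.05 rad and angle between the x axis of base and the x axis of jig, either way round below 0.06 rad and velocity of joint stop_plate between -0.01 and 0.01 m/s and linear speed of base below 0.01 m/s), for 1 s.
At the end, for the whole second after the job is handed in: Both posts fully home in their own pockets (2.5 mm in depth, 6 mm sideways, 7 degrees); the base flat in the channel, pressed steadily by the robot (over 3 N) on the stop: travel 9 to 21 mm (pointer in the green), force 4.5 to 14 N, through the last second, robot still holding (all of step 3 and z of red_post_centre in the frame of hole1 below 0.0245 m and horizontal distance between red_post_centre and hole1 below 0.006 m and angle between each of red_post_centre, blue_post_centre's own z axis and vertical below 0.12 rad and z of blue_post_centre in the frame of hole2 below 0.0245 m and horizontal distance between blue_post_centre and hole2 below 0.006 m and contact force between any of the fingers, the arm and base above 3 N); the arm keeps its last pose, push and grip.
It fails at once if the pointer goes into the red (the stop is pressed beyond 26 mm) (value of joint stop_plate above 0.0265 m).
It fails at once if the spool is shifted more than 3 cm or knocked over (distance of spool from where it was at the start of the episode above 0.03 m or angle between spool's own z axis and vertical above 0.4 rad).
It fails at once if the yellow tower is shifted more than 3 cm or knocked over (distance of tower from where it was at the start of the episode above 0.03 m or angle between tower's own z axis and vertical above 0.4 rad).
It fails at once if the green frog is shifted more than 3 cm or knocked over (distance of frog from where it was at the start of the episode above 0.03 m or angle between frog's own z axis and vertical above 0.4 rad).
It fails at once if the black owl is shifted more than 3 cm or knocked over (distance of owl from where it was at the start of the episode above 0.03 m or angle between owl's own z axis and vertical above 0.4 rad).
It also fails if it takes over 72 s, if anything falls off the work surface, if the arm or the gripper's body presses on something with over 40 N, if the wrist force passes 120 N, or if a joint passes its speed limit or range.

## Working session

There is one attempt and no reset: what is moved stays moved. The work goes in short steps, Python scripts to look and compute and a tool call to move; the robot and the scene stay as the last step left them, time stands still between calls to the robot, and variables do not carry over. Pictures are saved under pics/ and viewed, at most 10 in all, crops included, and the job is handed in when it is done.

Besides the shell and the picture viewer there is one more tool, called after "Request:" by a JSON object that holds its "op" and its "data", one argument or row to a line. apply_moves: Moves the arm, as the interface text tells. Its arguments: {"type":"object","properties":{"deltas":{"type":"array","items":{"type":"array"}},"squeeze":{"type":"number"}},"required":["deltas"]}

```bash
mkdir -p pics; ls; cat > h.py <<'E'
from workcell import *
import numpy as np, cv2
def ray(c,rc):
    K=np.array(c["intrinsics"],float);d=np.array(c["dist"],float)
    u=cv2.undistortPoints(np.array([[[rc[1],rc[0]]]],float),K,d)[0,0]
    v=np.array(c["attitude"])@np.array([u[0],-u[1],-1.]);return np.array(c["eye"],float),v/np.linalg.norm(v)
def onz(c,rc,z):
    e,v=ray(c,rc);return e+v*(z-e[2])/v[2]
def proj(c,P):
    K=np.array(c["intrinsics"],float);d=np.array(c["dist"],float)
    R=np.array(c["attitude"]);q=(np.atleast_2d(P)-np.array(c["eye"]))@R;q=q*[1,-1,-1]
    return cv2.projectPoints(q.reshape(-1,1,3),np.zeros(3),np.zeros(3),K,d)[0].reshape(-1,2)
def save(c,n,crop=None,s=1):
    p=c["pixels"]
    if crop: p=p[crop[0]:crop[1],crop[2]:crop[3]]
    cv2.imwrite("pics/"+n,cv2.resize(p[:,:,::-1],None,fx=s,fy=s,interpolation=cv2.INTER_CUBIC))
E
python3 - <<'E'
from h import *
for n in ["scene","side"]:
    c=read_camera(n);save(c,n+"0.png",s=1.5)
    print(n,np.round(c["eye"]),np.round(c["attitude"],2).tolist())
    for t in ["red_post","blue_post","base","jig","spool","tower","frog","owl","hole1","hole2","stop_plate"]:
        print(t,[(round(r["score"],2),np.round(r["location"]).tolist(),int(r["mask"].sum()),np.round(onz(c,r["location"],40))[:2].tolist()) for r in cut_out(t,n)])
E
```

```text
pics
scene [1392.  -62.  998.] [[0.09, -0.74, 0.67], [1.0, 0.06, -0.08], [0.02, 0.67, 0.74]]
red_post [(0.68, [207.0, 169.0], 162, [595.0, -212.0]), (0.67, [173.0, 160.0], 154, [457.0, -247.0])]
blue_post [(0.66, [209.0, 168.0], 161, [603.0, -215.0])]
base [(0.88, [225.0, 210.0], 611, [670.0, -97.0]), (0.76, [205.0, 262.0], 817, [610.0, 56.0])]
jig [(0.74, [232.0, 269.0], 2446, [708.0, 63.0]), (0.41, [176.0, 162.0], 172, [471.0, -238.0])]
spool [(0.86, [205.0, 405.0], 3629, [643.0, 476.0]), (0.25, [205.0, 262.0], 853, [609.0, 57.0])]
tower [(0.67, [209.0, 99.0], 180, [588.0, -412.0])]
frog [(0.5, [168.0, 358.0], 161, [482.0, 377.0])]
owl [(0.72, [246.0, 161.0], 282, [730.0, -229.0]), (0.66, [204.0, 263.0], 934, [606.0, 60.0])]
hole1 [(0.95, [201.0, 265.0], 863, [595.0, 67.0]), (0.76, [150.0, 238.0], 1231, [369.0, 4.0]), (0.73, [226.0, 213.0], 608, [674.0, -88.0])]
hole2 [(0.95, [201.0, 265.0], 863, [595.0, 67.0]), (0.76, [150.0, 238.0], 1231, [369.0, 4.0]), (0.73, [226.0, 213.0], 608, [674.0, -88.0])]
stop_plate [(0.78, [235.0, 270.0], 246, [718.0, 66.0]), (0.23, [176.0, 159.0], 146,
[... 432 characters left out ...]
, 1505, [636.0, 139.0]), (0.29, [205.0, 242.0], 632, [572.0, 80.0])]
spool [(0.65, [205.0, 244.0], 635, [568.0, 77.0]), (0.6, [297.0, 180.0], 4033, [626.0, 487.0])]
tower [(0.15, [157.0, 258.0], 71, [597.0, -196.0])]
frog [(0.71, [291.0, 255.0], 207, [432.0, 408.0])]
owl [(0.62, [196.0, 207.0], 156, [705.0, 66.0]), (0.45, [147.0, 231.0], 117, [717.0, -228.0])]
hole1 [(0.87, [207.0, 241.0], 579, [574.0, 90.0]), (0.58, [177.0, 239.0], 280, [632.0, -62.0]), (0.56, [206.0, 314.0], 1215, [338.0, 19.0])]
hole2 [(0.87, [207.0, 241.0], 579, [574.0, 90.0]), (0.58, [177.0, 239.0], 280, [632.0, -62.0]), (0.56, [206.0, 314.0], 1215, [338.0, 19.0])]
stop_plate [(0.69, [200.0, 207.0], 126, [697.0, 85.0])]
```

View pics/scene0.png

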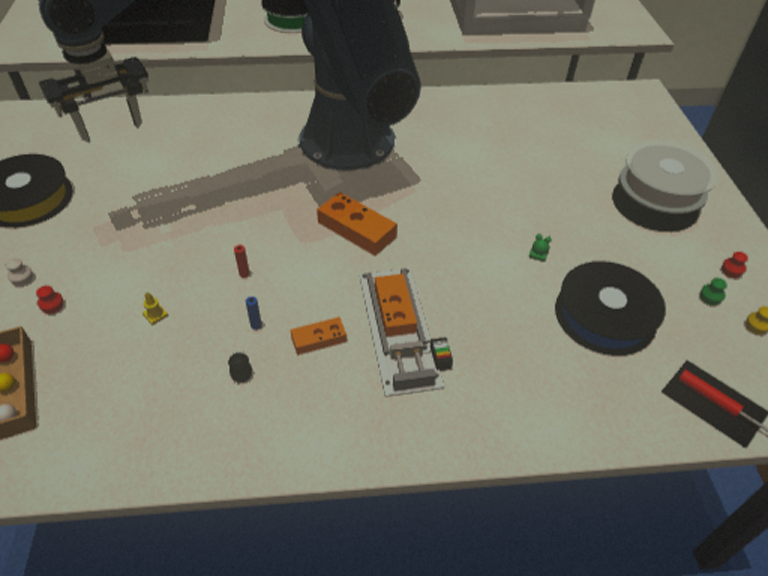

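View pics/side0.png

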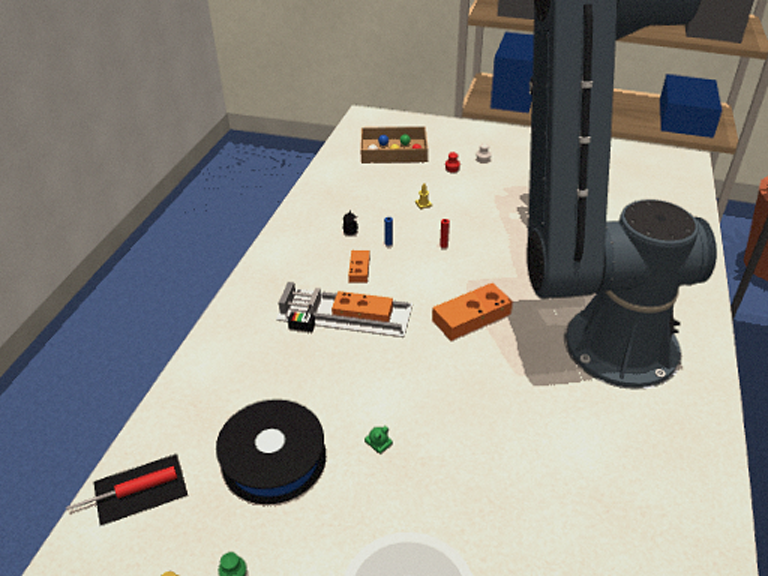

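The scene shows red post (row 173, col 160) and blue post (209, 168). There are three orange bases: the large one at (150, 238), the small one at (225, 210), and the one in the jig channel at (203, 264). The last lies between the rails, so it is the one meant. I'll confirm it in a crop.

```bash
python3 - <<'E'
from h import *
c=read_camera("scene");save(c,"jig0.png",(170,270,225,325),6)
w=read_camera("wrist");o=get_obs()
R=np.array(o["eef_rot"]);print(np.round(R,3).tolist())
print(np.round(R.T@(np.array(w["eye"])-o["position"]),1),np.round(R.T@np.array(w["attitude"]),3).tolist(),np.round(w["intrinsics"]).tolist(),w["dist"],o["wrist_force"])
E
```

```text
[[0.895, 0.446, -0.0], [0.446, -0.895, -0.0], [-0.0, 0.0, -1.0]]
[  83.3    1.  -148.9] [[-0.0, 0.955, 0.297], [1.0, 0.0, -0.0], [-0.0, 0.297, -0.955]] [[338.0, 0.0, 255.0], [0.0, 338.0, 190.0], [0.0, 0.0, 1.0]] [-0.09113702  0.          0.          0.          0.        ] [-0.38623982  0.04947618  1.2179366 ]
```

View pics/jig0.png

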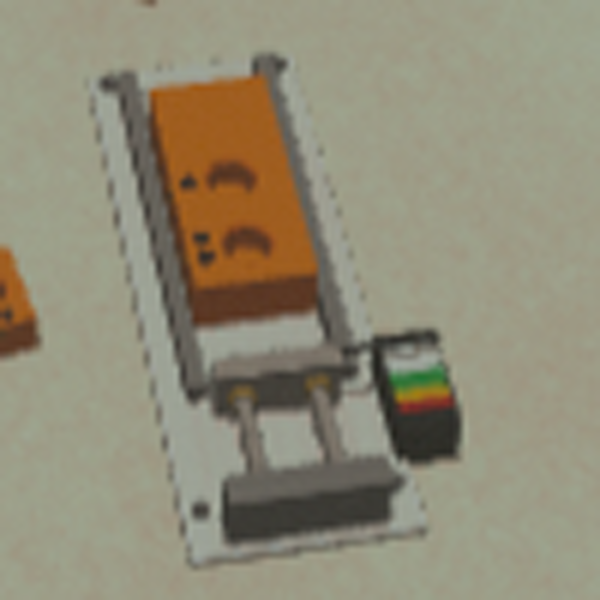

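The crop confirms it: the block between the rails has one dot in the middle and two dots towards the stop. The pointer is at rest. Next I'll take a close look at the posts.

```bash
python3 - <<'E'
from h import *
c=read_camera("scene")
px=lambda x,y:(170+y/6,225+x/6)
pts={(-130,-55):(95,82),(170,-55):(192,562),(170,55):(425,530)}
for k,v in pts.items(): print(k,np.round(onz(c,px(*v),6),1))
for n,v,z in [("baseNL",(152,92),38),("NR",(262,78),38),("FL",(193,292),38),("FR",(317,275),38)]: print(n,np.round(onz(c,px(*v),z),1))
E
```

```text
(-130, -55) [489.8   2.7   6. ]
(170, -55) [784.   24.5   6. ]
(170, 55) [775.9 131.7   6. ]
baseNL [528.   28.9  38. ]
NR [522.6  85.7  38. ]
FL [656.6  36.9  38. ]
FR [651.1  96.8  38. ]
```

Request:
{"op": "apply_moves", "data": {
  "deltas": [
    [[0,0,-0.0775],[0.044,0.043,0],1],
    [[0,0,-0.0775],[0.044,0.043,0],1],
    [[0,0,-0.0775],[0.044,0.043,0],1],
    [[0,0,-0.0775],[0.044,0.043,0],1],
    [[0,0,-0.0775],[0.044,0.043,0],1],
    [[0,0,-0.0775],[0.044,0.043,0],1],
    [[0,0,0],[0,0,0],1]
  ]
}}

```text
time_s: 2.22
position: [511.6, -231.4, 235.5]
eef_rot: [[1.0, 0.001, 0.0], [0.001, -1.0, 0.0], [0.0, -0.0, -1.0]]
wrist_force: [-1.2, -0.9, -0.3]
width: 1.003
gripper_force: 0.0
```

```bash
cat >> h.py <<'E'
from scipy.optimize import minimize
A=np.linspace(0,2*np.pi,48)[:-1]
def cyl(c,x,y,z0,z1,r=11):
    P=np.array([[x+r*np.cos(a),y+r*np.sin(a),z] for z in (z0,z1) for a in A])
    m=np.zeros((384*4,512*4),np.uint8);cv2.fillConvexPoly(m,cv2.convexHull(np.round(proj(c,P)*4+1.5).astype(np.int32)),1)
    return cv2.resize(m.astype(np.float32),(512,384),interpolation=cv2.INTER_AREA)
def fitcyl(c,mask,x0,z0,z1,r=11):
    f=lambda p:np.abs(cyl(c,p[0],p[1],z0,z1,r)-mask).sum()
    s=minimize(f,x0,method="Nelder-Mead",options=dict(initial_simplex=[x0,[x0[0]+15,x0[1]],[x0[0],x0[1]+15]],xatol=.1))
    return s.x,s.fun/mask.sum()
E
python3 - <<'E'
from h import *
c=read_camera("wrist");save(c,"w1.png",s=1.5)
hsv=cv2.cvtColor(c["pixels"],cv2.COLOR_RGB2HSV)
for t,g in [("red_post",(457,-250)),("blue_post",(605,-220))]:
    for r in cut_out(t,"wrist"): 
        print(t,round(r["score"],2),np.round(r["location"]),r["mask"].sum(),hsv[r["mask"]].mean(0).round(),np.round(onz(c,r["location"],40)),fitcyl(c,r["mask"].astype(float),onz(c,r["location"],40)[:2],0,80))
E
```

```text
red_post 0.68 [214. 268.] 823 [ 24. 214.  93.] [ 461. -246.   40.] (array([ 461.7650875 , -244.19514078]), np.float64(0.05718408262454435))
blue_post 0.63 [ 78. 234.] 516 [ 99. 144. 132.] [ 602. -211.   40.] (array([ 602.11137214, -214.47734346]), np.float64(0.09169089147286821))
```

View pics/w1.png

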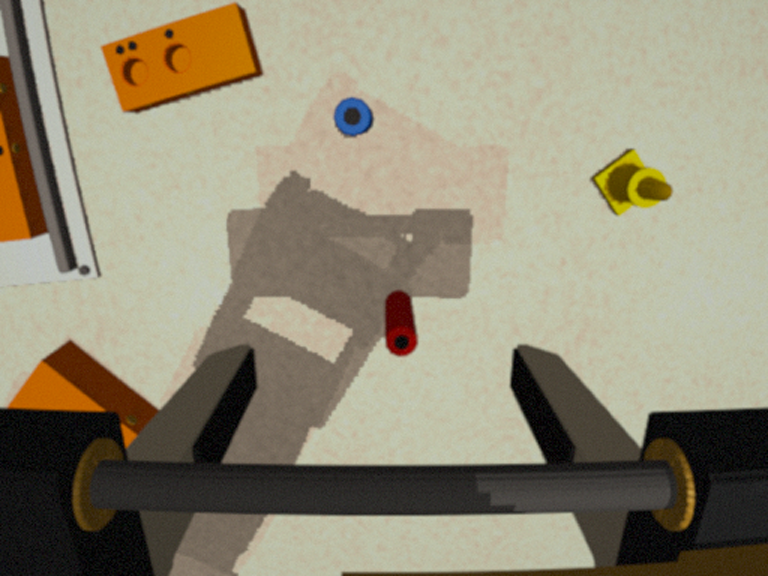

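Wrist picture 1.5x: the red post's foot is near (398,295) and its top at (401,342); the blue post is at (352,117). The fits put red at (461.5, -244.5) and blue at (602, -214). Now I'll go for the red post.

Request:
{"op": "apply_moves", "data": {
  "deltas": [
    [[0,0,0.036],[-0.025,-0.007,-0.02],1],
    [[0,0,0.037],[-0.025,-0.006,-0.03],1],
    [[0,0,0],[0,0,-0.03],1],
    [[0,0,0],[0,0,0],1],
    [[0,0,0],[0,0,0],1]
  ],
  "squeeze": 15
}}

```text
time_s: 3.0
position: [459.8, -248.0, 156.8]
eef_rot: [[0.998, 0.07, 0.001], [0.07, -0.998, -0.001], [0.001, 0.001, -1.0]]
wrist_force: [-0.7, 0.0, 0.1]
width: 1.0
gripper_force: 0.0
```

```bash
python3 - <<'E'
from h import *
c=read_camera("wrist");o=get_obs();print(np.round(o["position"],1),np.round(o["eef_rot"][0],3))
for r in cut_out("red_post","wrist"):
    print(round(r["score"],2),r["mask"].sum(),fitcyl(c,r["mask"].astype(float),[461,-245],0,80))
E
```

```text
[ 460.  -247.9  156.9] [0.998 0.07  0.002]
0.61 1280 (array([ 462.00844577, -243.89839977]), np.float64(0.076416015625))
```

Request:
{"op": "apply_moves", "data": {
  "deltas": [
    [[0,0,0],[0.002,0.004,-0.02],1],
    [[0,0,0],[0,0,-0.03],1],
    [[0,0,0],[0,0,-0.03],1],
    [[0,0,0],[0,0,-0.024],1],
    [[0,0,0],[0,0,0],1],
    [[0,0,0],[0,0,0],-1],
    [[0,0,0],[0,0,0],-1],
    [[0,0,0],[0,0,0],-1],
    [[0,0,0],[0,0,0],-1],
    [[0,0,0],[0,0,0],-1],
    [[0,0,0],[0,0,0],-1]
  ],
  "squeeze": 15
}}

```text
time_s: 4.47
position: [461.5, -243.1, 51.6]
eef_rot: [[0.997, 0.071, -0.0], [0.071, -0.997, 0.0], [-0.0, -0.0, -1.0]]
wrist_force: [-0.1, 0.1, 0.6]
width: 0.401
gripper_force: 0.0
```

Request:
{"op": "apply_moves", "data": {
  "deltas": [
    [[0,0,0],[0,0,0],-1],
    [[0,0,0],[0,0,0],-1],
    [[0,0,0],[0,0,0],-1],
    [[0,0,0],[0,0,0.01],-1],
    [[0,0,0],[0,0,0.04],-1],
    [[0,0,0],[0,0,0.04],-1],
    [[0,0,0],[0.014,0.043,0.02],-1],
    [[0,0,0],[0.014,0.043,0],-1],
    [[0,0,0],[0.014,0.043,0],-1],
    [[0,0,0],[0.014,0.043,0],-1],
    [[0,0,0],[0.014,0.043,0],-1],
    [[0,0,0],[0.014,0.043,0],-1],
    [[0,0,0],[0.014,0.043,0],-1],
    [[0,0,0],[0,0,0],-1],
    [[0,0,0],[0,0,0],-1]
  ]
}}

```text
time_s: 6.35
position: [559.3, 57.6, 161.9]
eef_rot: [[0.997, 0.071, -0.0], [0.071, -0.997, -0.0], [-0.0, 0.0, -1.0]]
wrist_force: [-0.6, 0.1, -0.3]
width: 0.232
gripper_force: 15.0
```

```bash
python3 - <<'E'
from h import *
o=get_obs();print(np.round(o["position"],1))
c=read_camera("wrist");save(c,"w2.png",s=1.5);np.savez("w2.npz",**{k:c[k] for k in c})
E
```

```text
[559.3  57.6 161.9]
```

View pics/w2.png

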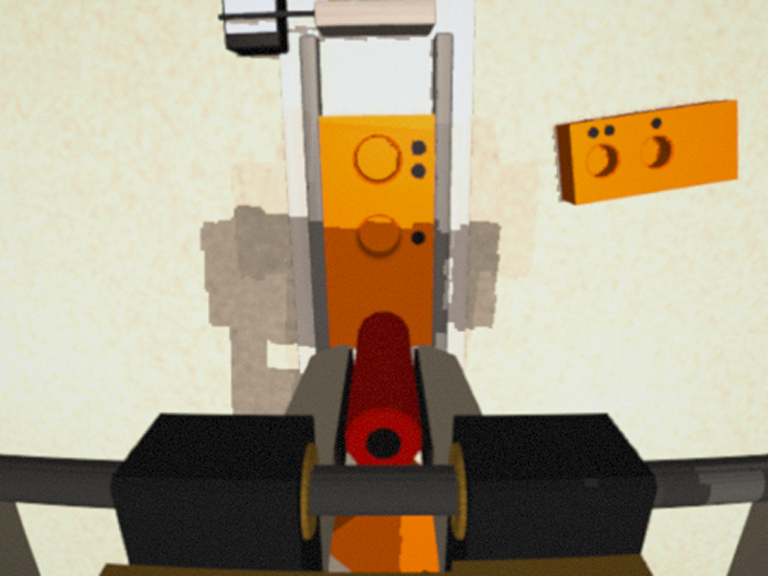

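Wrist picture 1.5x: pocket 1 centre is about (379,235) and pocket 2 about (377,158). The held post's top hole is at (383,443) and the far rim of its foot at (383,312). Next I'll compute positions.

```bash
cat > m.py <<'E'
from h import *
def circ(c,u0,v0,z,r=11.8):  # refine mouth circle by fitting gradient strength on projected circle
    g=cv2.GaussianBlur(c["pixels"].astype(np.float32)@np.float32([.5,.5,0]),(0,0),1)
    g=np.hypot(cv2.Sobel(g,5,1,0),cv2.Sobel(g,5,0,1))
    p0=onz(c,(v0,u0),z)
    best=max(((dx,dy) for dx in np.arange(-4,4.1,.25) for dy in np.arange(-4,4.1,.25)),key=lambda d:cv2.remap(g,proj(c,np.c_[p0[0]+d[0]+r*np.cos(A),p0[1]+d[1]+r*np.sin(A),0*A+z]).astype(np.float32)[:,None],None,1).sum())
    return p0[:2],p0[:2]+best
E
python3 - <<'E'
from m import *
c=dict(np.load("w2.npz"))
f=lambda x,y:((x+.5)/1.5-.5,(y+.5)/1.5-.5)
for u,v in [(379,235),(377,158)]: print(circ(c,*f(u,v),38))
for n,u,v in [("FL",320,115),("FR",436,115),("NR",432,347)]: print(n,onz(c,f(u,v)[::-1],38)[:2].round(1))
z=161.9-51.6
print("top",onz(c,f(383,443)[::-1],z+80),"foot far",onz(c,f(383,312)[::-1],z))
E
```

```text
(array([586.4974564 ,  60.83985581]), array([584.9974564 ,  61.08985581]))
(array([627.55889936,  64.71825049]), array([628.55889936,  63.46825049]))
FL [647.4  95.5]
FR [651.6  35.9]
NR [522.1  25.3]
top [559.4751503   56.73304248 190.3       ] foot far [568.67562931  57.38407017 110.3       ]
```

Request:
{"op": "apply_moves", "data": {
  "deltas": [
    [[0,0,0],[0.0132,0.002,0],-1],
    [[0,0,0],[0.0132,0.002,-0.02],-1],
    [[0,0,0],[0,0,-0.03],-1],
    [[0,0,0],[0,0,-0.012],-1],
    [[0,0,0],[0,0,0],-1],
    [[0,0,0],[0,0,0],-1]
  ]
}}

```text
time_s: 7.15
position: [586.6, 61.8, 100.7]
eef_rot: [[0.998, 0.07, 0.001], [0.07, -0.998, 0.0], [0.001, 0.0, -1.0]]
wrist_force: [-0.3, 0.6, -0.7]
width: 0.23
gripper_force: 15.0
```

```bash
python3 - <<'E'
from m import *
o=get_obs();print(np.round(o["position"],1),np.round(o["wrist_force"],1))
c=read_camera("wrist");save(c,"w3.png",(90,330,150,360),3);np.savez("w3.npz",**c)
E
```

```text
[586.6  61.8 100.7] [-0.3  0.6 -0.7]
```

View pics/w3.png

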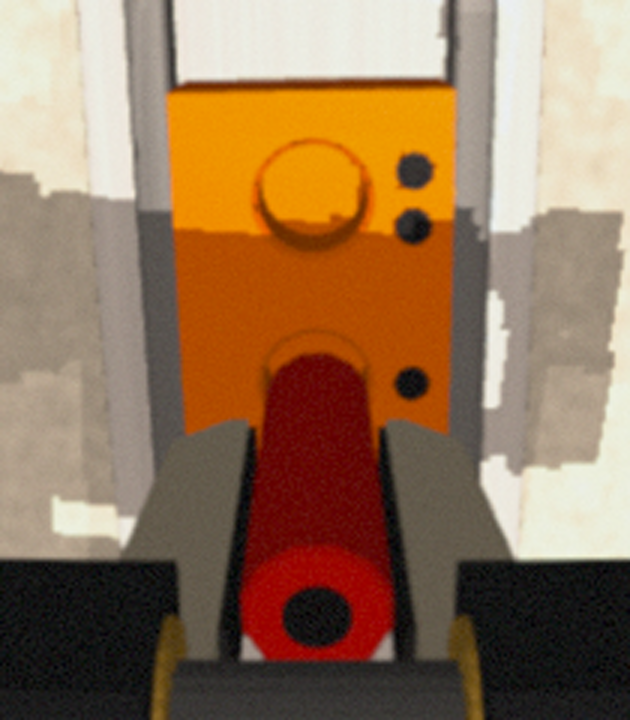

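Crop at 3x, offset (row 90, col 150): pocket 1's far rim is at (316,331) with sides at about 263 and 369. The foot's far rim is at (318,353). Pocket 2 is at (313,194).

```bash
python3 - <<'E'
from m import *
c=dict(np.load("w3.npz"))
f=lambda x,y:(90+(y+.5)/3-.5,150+(x+.5)/3-.5)
z=100.7-51.6
P=lambda u,v,h:onz(c,f(u,v),h)[:2].round(1)
print("h1 far",P(316,330,38),"left",P(263,378,38),"right",P(369,378,38))
print("h2 far/near/left/right",P(313,138,38),P(313,250,38),P(253,194,38),P(372,194,38))
print("foot far",P(318,353,z),"L",P(266,385,z),"R",P(371,385,z),"top",P(317,616,z+80),P(242,600,z+80),P(393,600,z+80))
print("far face",P(168,92,38),P(455,90,38))
# predicted pixels of circle far points
E
```

```text
h1 far [597.7  61.8] left [585.5  72.8] right [587.2  49.2]
h2 far/near/left/right [639.8  65.4] [615.8  63.7] [627.1  77.2] [628.9  52.1]
foot far [596.4  61.3] L [588.4  71.8] R [590.   49.5] top [586.8  60.8] [588.7  71.4] [590.1  50.5]
far face [647.3  95.9] [651.9  36.8]
```

Request:
{"op": "apply_moves", "data": {
  "deltas": [
    [[0,0,0],[-0.0006,0.0005,-0.004],-1],
    [[0,0,0],[0,0,-0.004],-1],
    [[0,0,0],[0,0,-0.003],-1],
    [[0,0,0],[0,0,-0.003],-1],
    [[0,0,0],[0,0,-0.003],-1],
    [[0,0,0],[0,0,0],-1]
  ]
}}

```text
time_s: 7.95
position: [585.2, 62.4, 82.4]
eef_rot: [[0.997, 0.071, -0.0], [0.071, -0.997, 0.0], [-0.0, -0.0, -1.0]]
wrist_force: [0.1, 0.1, 0.7]
width: 0.232
gripper_force: 15.0
```

Request:
{"op": "apply_moves", "data": {
  "deltas": [
    [[0,0,0],[0,0,-0.003],-1],
    [[0,0,0],[0,0,-0.003],-1],
    [[0,0,0],[0,0,-0.003],-1],
    [[0,0,0],[0,0,-0.0025],-1],
    [[0,0,0],[0,0,0],-1]
  ]
}}

```text
time_s: 8.57
position: [585.6, 62.4, 71.4]
eef_rot: [[0.997, 0.071, 0.0], [0.071, -0.997, 0.0], [0.0, 0.0, -1.0]]
wrist_force: [-1.2, 0.2, 3.1]
width: 0.232
gripper_force: 15.0
```

Request:
{"op": "apply_moves", "data": {
  "deltas": [
    [[0,0,0],[0,0,0],0.3],
    [[0,0,0],[0,0,0],0.6],
    [[0,0,0],[0,0,0],1],
    [[0,0,0],[0,0,0],1],
    [[0,0,0],[0,0,0],1],
    [[0,0,0],[0,0,0.02],1],
    [[0,0,0],[0,0,0.04],1],
    [[0,0,0],[0,0,0.04],1],
    [[0,0,0],[0.002,-0.035,0],1],
    [[0,0,0],[0.002,-0.04,0],1],
    [[0,0,0],[0.002,-0.04,0],1],
    [[0,0,0],[0.002,-0.04,0],1],
    [[0,0,0],[0.002,-0.04,0],1],
    [[0,0,0],[0.002,-0.04,0],1],
    [[0,0,0],[0.004,-0.04,0],1],
    [[0,0,0],[0,0,0],1],
    [[0,0,0],[0,0,0],1]
  ]
}}

```text
time_s: 10.7
position: [601.2, -212.1, 170.9]
eef_rot: [[0.998, 0.071, -0.0], [0.071, -0.998, 0.0], [-0.0, -0.0, -1.0]]
wrist_force: [-0.4, 0.9, -0.2]
width: 1.002
gripper_force: 0.0
```

```bash
python3 - <<'E'
from h import *
o=get_obs();print(np.round(o["position"],1))
c=read_camera("wrist")
for r in cut_out("blue_post","wrist"):
    print(round(r["score"],2),r["mask"].sum(),fitcyl(c,r["mask"].astype(float),[602,-214],0,80))
c=read_camera("scene");save(c,"jig1.png",(170,270,225,325),4)
for r in cut_out("red_post","scene"):
    m=r["mask"].astype(float); l=r["location"]
    print(round(r["score"],2),l,m.sum(),fitcyl(c,m,onz(c,l,60)[:2],20,100) , [fitcyl(c,m,[585.6,61],z,z+80)[1].round(3) for z in (10,15,20,25,30)])
E
```

```text
[ 601.2 -212.1  170.9]
0.87 1133 (array([ 602.8610879 , -214.24478654]), np.float64(0.0832413945278023))
0.62 [192.6, 261.2] 153.0 (array([585.90940435,  60.93935053]), np.float64(0.29616013071895425)) [np.float64(0.287), np.float64(0.294), np.float64(0.297), np.float64(0.301), np.float64(0.31)]
```

View pics/jig1.png

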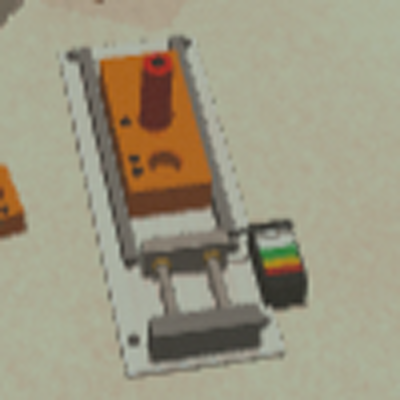

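The red post stands upright in pocket 1, with its top at (158,65) and foot at (155,125) in the crop. Pocket 2 is free. Now the blue post.

Request:
{"op": "apply_moves", "data": {
  "deltas": [
    [[0,0,0],[0.0016,-0.0014,-0.03],1],
    [[0,0,0],[0,0,-0.03],1],
    [[0,0,0],[0,0,-0.03],1],
    [[0,0,0],[0,0,-0.029],1],
    [[0,0,0],[0,0,0],1],
    [[0,0,0],[0,0,0],-1],
    [[0,0,0],[0,0,0],-1],
    [[0,0,0],[0,0,0],-1],
    [[0,0,0],[0,0,0],-1],
    [[0,0,0],[0,0,0],-1],
    [[0,0,0],[0,0,0],-1],
    [[0,0,0],[0,0,0],-1],
    [[0,0,0],[0,0,0],-1],
    [[0,0,0],[0,0,0],-1]
  ],
  "squeeze": 15
}}

```text
time_s: 12.65
position: [603.0, -214.0, 52.1]
eef_rot: [[0.997, 0.071, 0.0], [0.071, -0.997, -0.0], [0.0, 0.0, -1.0]]
wrist_force: [-0.4, -1.0, 0.6]
width: 0.234
gripper_force: 15.0
```

Request:
{"op": "apply_moves", "data": {
  "deltas": [
    [[0,0,0],[0,0,0.01],-1],
    [[0,0,0],[0,0,0.04],-1],
    [[0,0,0],[0,0,0.05],-1],
    [[0,0,0],[0.003,0.03,0],-1],
    [[0,0,0],[0.003,0.042,0],-1],
    [[0,0,0],[0.003,0.042,0],-1],
    [[0,0,0],[0.004,0.042,0],-1],
    [[0,0,0],[0.004,0.042,0],-1],
    [[0,0,0],[0.004,0.042,0],-1],
    [[0,0,0],[0.0034,0.0394,0],-1],
    [[0,0,0],[0,0,0],-1],
    [[0,0,0],[0,0,-0.03],-1],
    [[0,0,0],[0,0,-0.022],-1],
    [[0,0,0],[0,0,0],-1],
    [[0,0,0],[0,0,0],-1]
  ]
}}

```text
time_s: 14.52
position: [627.9, 64.8, 101.3]
eef_rot: [[0.998, 0.07, 0.001], [0.07, -0.998, -0.0], [0.001, 0.0, -1.0]]
wrist_force: [-0.1, 0.3, -0.6]
width: 0.234
gripper_force: 15.0
```

```bash
python3 - <<'E'
from m import *
o=get_obs();print(np.round(o["position"],1),np.round(o["wrist_force"],1))
c=read_camera("wrist");save(c,"w4.png",(90,330,150,360),3);np.savez("w4.npz",**c)
E
```

```text
[627.9  64.8 101.3] [-0.1  0.3 -0.6]
```

View pics/w4.png

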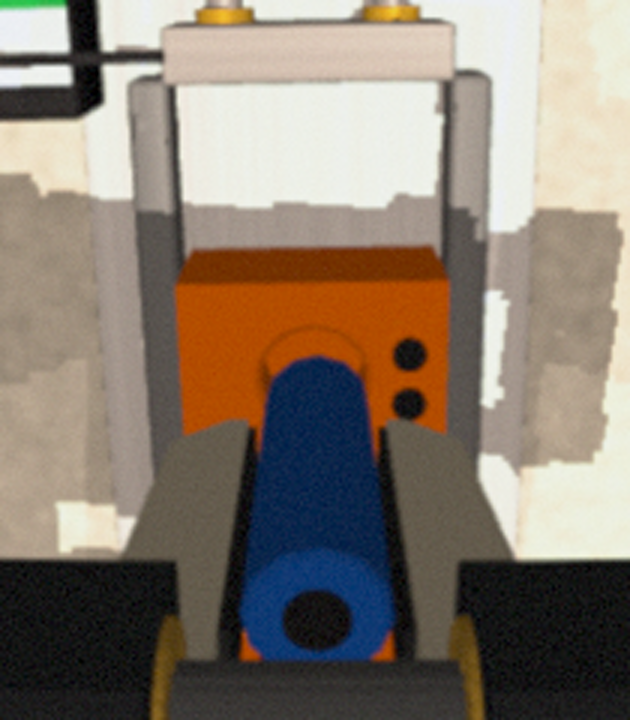

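Crop: pocket 2's far rim is at (314,327) and the blue foot's far rim at (318,357). Compared with the red picture, the post is a little short and slightly to the right.

```bash
python3 - <<'E'
from m import *
c=dict(np.load("w4.npz"))
f=lambda x,y:(90+(y+.5)/3-.5,150+(x+.5)/3-.5)
z=101.3-52.1
P=lambda u,v,h:onz(c,f(u,v),h)[:2].round(1)
print("h2 far",P(314,326,38),"left",P(263,375,38),"right",P(366,375,38))
print("foot far",P(318,357,z),"L",P(266,385,z),"R",P(371,385,z),"top",P(317,619,z+80))
print("far face",P(176,283,38),P(448,280,38),"plate",P(163,82,46),P(453,78,46))
E
```

```text
h2 far [639.7  65.3] left [627.3  75.9] right [628.9  52.9]
foot far [636.6  64.2] L [629.5  74.9] R [631.   52.5] top [627.3  63.8]
far face [647.4  96.1] [652.3  36.9] plate [691.3  99. ] [696.1  41.6]
```

Request:
{"op": "apply_moves", "data": {
  "deltas": [
    [[0,0,0],[0.0006,0.0007,-0.004],-1],
    [[0,0,0],[0,0,-0.004],-1],
    [[0,0,0],[0,0,-0.003],-1],
    [[0,0,0],[0,0,-0.003],-1],
    [[0,0,0],[0,0,-0.003],-1],
    [[0,0,0],[0,0,0],-1]
  ]
}}

```text
time_s: 15.32
position: [627.8, 66.1, 82.9]
eef_rot: [[0.997, 0.071, -0.0], [0.071, -0.997, -0.0], [-0.0, 0.0, -1.0]]
wrist_force: [-0.9, 0.3, 0.3]
width: 0.231
gripper_force: 15.0
```

Request:
{"op": "apply_moves", "data": {
  "deltas": [
    [[0,0,0],[0,0,-0.003],-1],
    [[0,0,0],[0,0,-0.003],-1],
    [[0,0,0],[0,0,-0.003],-1],
    [[0,0,0],[0,0,-0.0025],-1],
    [[0,0,0],[0,0,0],-1]
  ]
}}

```text
time_s: 15.95
position: [628.2, 66.1, 72.0]
eef_rot: [[0.997, 0.071, 0.001], [0.071, -0.997, 0.0], [0.001, -0.0, -1.0]]
wrist_force: [-0.5, 0.7, 2.8]
width: 0.233
gripper_force: 15.0
```

Request:
{"op": "apply_moves", "data": {
  "deltas": [
    [[0,0,0],[0,0,0],0.3],
    [[0,0,0],[0,0,0],0.6],
    [[0,0,0],[0,0,0],1],
    [[0,0,0],[0,0,0],1],
    [[0,0,0],[0,0,0],1],
    [[0,0,0],[0,0,0.02],1],
    [[0,0,0],[0,0,0.04],1],
    [[0,0,0],[0,0,0.04],1],
    [[0,0,0],[-0.03,-0.0025,0],-1],
    [[0,0,0],[-0.04,-0.0025,0],-1],
    [[0,0,0],[-0.04,-0.0025,0],-1],
    [[0,0,0],[-0.03,-0.0025,0],-1],
    [[0,0,0],[0,0,0],-1],
    [[0,0,0],[0,0,0],-1],
    [[0,0,0],[0,0,0],-1]
  ]
}}

```text
time_s: 17.82
position: [488.9, 56.1, 171.9]
eef_rot: [[0.997, 0.071, 0.001], [0.071, -0.997, 0.0], [0.001, 0.0, -1.0]]
wrist_force: [0.2, -1.4, -0.9]
width: 0.295
gripper_force: 0.0
```

```bash
python3 - <<'E'
from m import *
o=get_obs();print(np.round(o["position"],1),o["width"])
c=read_camera("wrist");save(c,"w5.png",s=1.5);np.savez("w5.npz",**c)
E
```

```text
[488.9  56.1 171.9] 0.29466035746802643
```

View pics/w5.png

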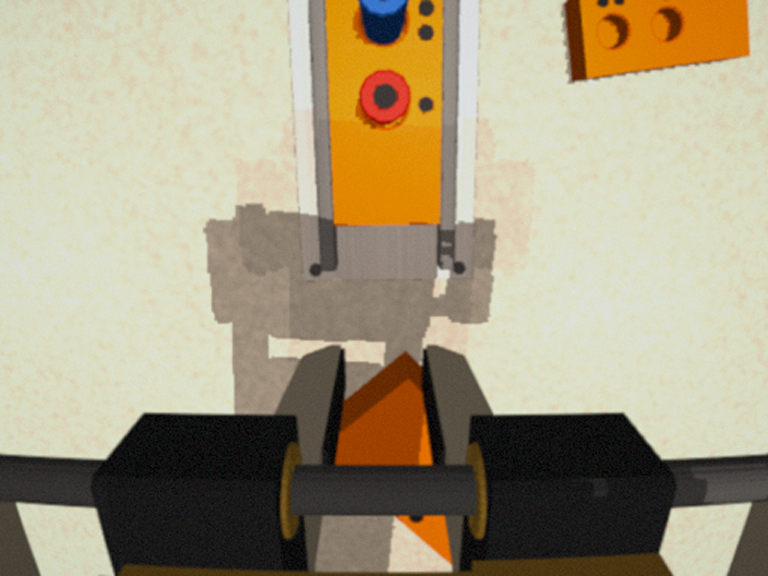

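Both posts stand in their pockets: red at (385,97), blue at (383,20). The base's near edge is at row 224. The large look-alike's corner is at (408,352), close to where I come down, so I'll check the clearance.

```bash
python3 - <<'E'
from m import *
c=dict(np.load("w5.npz"))
f=lambda x,y:((y+.5)/1.5-.5,(x+.5)/1.5-.5)
P=lambda u,v,h:onz(c,f(u,v),h)[:2].round(1)
print("base near",P(333,224,38),P(440,224,38))
for h in (0,32,45): print("big corner bottom/top",h,P(408,352,h),P(408,380,h))
E
```

```text
base near [518.5  85.6] [522.8  25.4]
big corner bottom/top 0 [425.6  33.5] [404.   31.6]
big corner bottom/top 32 [440.2  36.2] [420.8  34.6]
big corner bottom/top 45 [446.2  37.4] [427.6  35.8]
```

Request:
{"op": "apply_moves", "data": {
  "deltas": [
    [[0,0,0],[0,0,-0.04],-1],
    [[0,0,0],[0,0,-0.04],-1],
    [[0,0,0],[0,0,-0.04],-1],
    [[0,0,0],[0,0,-0.022],-1],
    [[0,0,0],[0,0,0],-1],
    [[0,0,0],[0.008,0.0006,0],-1],
    [[0,0,0],[0.006,0.0004,0],-1],
    [[0,0,0],[0.004,0.0003,0],-1],
    [[0,0,0],[0.004,0.0003,0],-1],
    [[0,0,0],[0.004,0.0003,0],-1],
    [[0,0,0],[0,0,0],-1]
  ],
  "squeeze": 15
}}

```text
time_s: 19.25
position: [514.2, 58.0, 29.6]
eef_rot: [[0.997, 0.071, 0.0], [0.071, -0.997, -0.0], [0.0, 0.0, -1.0]]
wrist_force: [-0.9, 0.0, 0.2]
width: 0.006
gripper_force: 0.0
```

Request:
{"op": "apply_moves", "data": {
  "deltas": [
    [[0,0,0],[0.003,0.0002,0],-1],
    [[0,0,0],[0.003,0.0002,0],-1],
    [[0,0,0],[0.003,0.0002,0],-1],
    [[0,0,0],[0.003,0.0002,0],-1],
    [[0,0,0],[0.003,0.0002,0],-1],
    [[0,0,0],[0.003,0.0002,0],-1],
    [[0,0,0],[0.003,0.0002,0],-1],
    [[0,0,0],[0.003,0.0002,0],-1],
    [[0,0,0],[0.003,0.0003,0],-1],
    [[0,0,0],[0.003,0.0003,0],-1]
  ]
}}

```text
time_s: 20.5
position: [544.2, 60.2, 29.6]
eef_rot: [[0.997, 0.071, -0.0], [0.071, -0.997, 0.0], [-0.0, -0.0, -1.0]]
wrist_force: [-0.8, 1.0, -0.5]
width: 0.004
gripper_force: 0.5
```

```bash
python3 - <<'E'
from m import *
o=get_obs();print(np.round(o["position"],1),np.round(o["wrist_force"],1),np.round(o["ft_torque"],2))
c=read_camera("scene");save(c,"jig2.png",(170,270,225,325),6)
E
```

```text
[544.2  60.2  29.6] [-0.8  1.  -0.5] [0.1  0.17 0.02]
```

View pics/jig2.png

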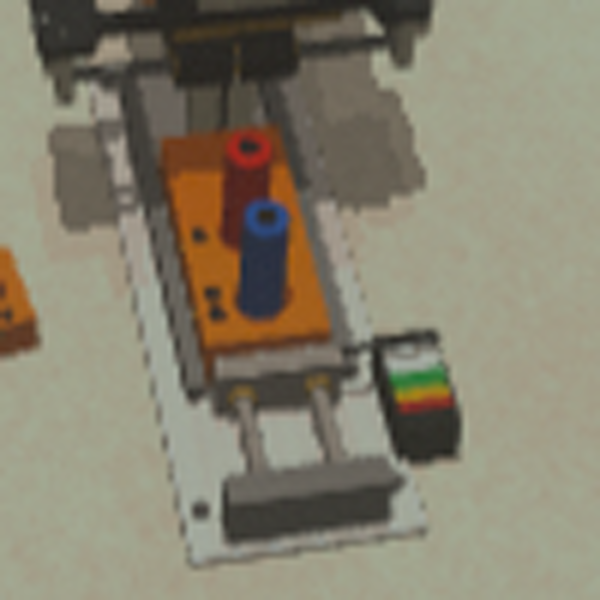

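The base has moved with both posts upright (red top (250,150), blue top (267,215)). Its far edge is at row 345, nearly at the plate, and the pointer is still at rest. That was my tenth view, so the rest goes by force and image numbers.

Request:
{"op": "apply_moves", "data": {
  "deltas": [
    [[0,0,0],[0.003,0.0002,0],-1],
    [[0,0,0],[0.003,0.0002,0],-1],
    [[0,0,0],[0.003,0.0002,0],-1],
    [[0,0,0],[0.003,0.0002,0],-1],
    [[0,0,0],[0,0,0],-1]
  ]
}}

```text
time_s: 21.18
position: [556.1, 61.0, 29.6]
eef_rot: [[0.997, 0.071, 0.0], [0.071, -0.997, -0.0], [0.0, 0.0, -1.0]]
wrist_force: [-1.8, -0.1, 1.2]
width: 0.006
gripper_force: 1.0
```

```bash
cat > t.py <<'E'
from m import *
o=get_obs();print(np.round(o["position"],1),np.round(o["wrist_force"],1))
c=read_camera("scene");g=c["pixels"][170:270,225:325]
# darkness profile along the scale's centre line: jig y=64, x 77..133, z=30
def J(x,y,z): return [615.5+.9974*x-.071*y,66.9+.071*x+.9974*y,z]
X=np.arange(77,134,2)
P=proj(c,[J(x,y,30) for x in X for y in (56,)]).astype(np.float32)
s=cv2.remap(c["pixels"],P[:,None],None,1)[:,0]
print([(int(x),*map(int,v)) for x,v in zip(X,s)])
w=read_camera("wrist");
r=cut_out("stop_plate","wrist");print([(q["score"],q["location"]) for q in r][:2])
q=cut_out("stop_plate","scene");print([(k["score"],np.round(k["location"],1),k["mask"].sum(), np.where(k["mask"].any(1))[0][[0,-1]]) for k in q][:2])
E
python3 t.py
```

```text
[556.1  61.   29.6] [-1.8 -0.1  1.2]
[(77, 56, 56, 49), (79, 76, 77, 72), (81, 99, 100, 94), (83, 123, 124, 117), (85, 130, 132, 123), (87, 138, 142, 130), (89, 144, 156, 140), (91, 129, 153, 129), (93, 97, 140, 101), (95, 71, 130, 78), (97, 49, 121, 59), (99, 66, 122, 55), (101, 91, 124, 49), (103, 124, 128, 40), (105, 145, 123, 32), (107, 154, 113, 31), (109, 143, 81, 36), (111, 127, 49, 40), (113, 110, 48, 41), (115, 87, 49, 43), (117, 57, 50, 45), (119, 50, 49, 44), (121, 50, 48, 43), (123, 49, 48, 43), (125, 49, 48, 42), (127, 47, 47, 41), (129, 48, 48, 40), (131, 49, 48, 41), (133, 46, 47, 40)]
[]
[(0.84, array([237.6, 270.4]), np.int64(244), array([229, 247]))]
```

Request:
{"op": "apply_moves", "data": {
  "deltas": [
    [[0,0,0],[0.002,0.0001,0],-1],
    [[0,0,0],[0.002,0.0002,0],-1],
    [[0,0,0],[0.002,0.0001,0],-1],
    [[0,0,0],[0,0,0],-1],
    [[0,0,0],[0,0,0],-1]
  ]
}}

```text
time_s: 22.0
position: [561.0, 61.3, 29.5]
eef_rot: [[0.997, 0.071, -0.002], [0.071, -0.997, -0.0], [-0.002, -0.0, -1.0]]
wrist_force: [-7.0, -1.5, 4.0]
width: 0.008
gripper_force: 3.6
```

Request:
{"op": "apply_moves", "data": {
  "deltas": [
    [[0,0,0],[0.002,0.0002,0],-1],
    [[0,0,0],[0.002,0.0001,0],-1],
    [[0,0,0],[0,0,0],-1],
    [[0,0,0],[0,0,0],-1]
  ]
}}

```text
time_s: 22.5
position: [564.4, 61.6, 29.4]
eef_rot: [[0.997, 0.071, -0.004], [0.071, -0.997, -0.0], [-0.004, -0.0, -1.0]]
wrist_force: [-9.9, -1.5, 7.3]
width: 0.003
gripper_force: 5.3
```

Request:
{"op": "apply_moves", "data": {
  "deltas": [
    [[0,0,0],[0.002,0.0002,0],-1],
    [[0,0,0],[0.002,0.0001,0],-1],
    [[0,0,0],[0,0,0],-1],
    [[0,0,0],[0,0,0],-1]
  ]
}}

```text
time_s: 23.0
position: [567.7, 61.9, 29.4]
eef_rot: [[0.997, 0.071, -0.006], [0.071, -0.997, -0.0], [-0.006, -0.0, -1.0]]
wrist_force: [-13.5, -2.1, 8.9]
width: 0.003
gripper_force: 6.8
```

```bash
python3 t.py
```

```text
[567.7  61.9  29.4] [-13.5  -2.1   8.9]
[(77, 124, 129, 121), (79, 154, 160, 151), (81, 162, 168, 159), (83, 162, 168, 159), (85, 149, 154, 147), (87, 129, 134, 126), (89, 79, 88, 76), (91, 53, 68, 50), (93, 49, 76, 47), (95, 49, 88, 50), (97, 49, 99, 52), (99, 66, 113, 51), (101, 91, 124, 48), (103, 123, 127, 37), (105, 145, 123, 31), (107, 155, 114, 28), (109, 142, 81, 34), (111, 127, 49, 41), (113, 111, 49, 42), (115, 88, 49, 42), (117, 57, 49, 43), (119, 51, 49, 43), (121, 51, 50, 43), (123, 50, 48, 42), (125, 48, 47, 41), (127, 46, 46, 40), (129, 46, 46, 39), (131, 46, 46, 40), (133, 47, 46, 40)]
[]
[(0.85, array([237.2, 273.1]), np.int64(232), array([232, 259])), (0.23, array([208.4, 404. ]), np.int64(3564), array([174, 238]))]
```

Request:
{"op": "apply_moves", "data": {
  "deltas": [
    [[0,0,0],[0.0015,0.0001,0],-1],
    [[0,0,0],[0.0015,0.0001,0],-1],
    [[0,0,0],[0,0,0],-1],
    [[0,0,0],[0,0,0],-1],
    [[0,0,0],[0,0,0],-1],
    [[0,0,0],[0,0,0],-1]
  ]
}}

```text
time_s: 23.95
position: [570.1, 62.0, 29.3]
eef_rot: [[0.997, 0.071, -0.007], [0.071, -0.997, -0.0], [-0.007, -0.0, -1.0]]
wrist_force: [-16.6, -2.7, 11.0]
width: 0.003
gripper_force: 8.3
```

```bash
python3 t.py; python3 - <<'E'
from m import *
c=read_camera("scene")
for t in ("red_post","blue_post"):
    for r in cut_out(t,"scene"): print(t,round(r["score"],2),np.round(r["location"],1),fitcyl(c,r["mask"].astype(float),[640,65],20,100))
c=read_camera("wrist")
for t in ("red_post","blue_post"):
    for r in cut_out(t,"wrist"): print(t,round(r["score"],2),np.round(r["location"],1),fitcyl(c,r["mask"].astype(float),onz(c,r["location"],60)[:2],20,100))
E
```

```text
[570.1  62.   29.3] [-16.6  -2.7  11. ]
[(77, 125, 129, 122), (79, 154, 159, 151), (81, 162, 168, 158), (83, 162, 168, 159), (85, 161, 167, 158), (87, 155, 161, 153), (89, 135, 140, 133), (91, 102, 109, 99), (93, 60, 75, 56), (95, 48, 77, 46), (97, 47, 93, 49), (99, 65, 97, 46), (101, 90, 105, 42), (103, 125, 122, 36), (105, 146, 124, 32), (107, 155, 114, 30), (109, 143, 79, 33), (111, 127, 46, 37), (113, 111, 47, 40), (115, 88, 48, 42), (117, 58, 48, 43), (119, 51, 48, 43), (121, 50, 48, 43), (123, 51, 48, 43), (125, 50, 48, 42), (127, 48, 46, 41), (129, 46, 45, 39), (131, 45, 45, 38), (133, 46, 46, 40)]
[]
[(0.7, array([240. , 272.5]), np.int64(243), array([232, 260]))]
red_post 0.63 [206.6 265.6] (array([637.07580566,  66.90795898]), np.float64(0.7083333333333334))
blue_post 0.66 [220.6 268.3] (array([687.42693234,  69.24267508]), np.float64(0.4485576923076923))
red_post 0.92 [121.4 263. ] (array([645.39039553,  65.23454824]), np.float64(0.09290238450074516))
blue_post 0.72 [ 13.  254.8] (array([687.89945469,  68.84342081]), np.float64(0.03206440804169769))
```

Request:
{"op": "apply_moves", "data": {
  "deltas": [
    [[0,0,0],[0,0,0],-1],
    [[0,0,0],[0,0,0],-1],
    [[0,0,0],[0,0,0],-1],
    [[0,0,0],[0,0,0],-1],
    [[0,0,0],[0,0,0],-1],
    [[0,0,0],[0,0,0],-1],
    [[0,0,0],[0,0,0],-1],
    [[0,0,0],[0,0,0],-1],
    [[0,0,0],[0,0,0],-1],
    [[0,0,0],[0,0,0],-1],
    [[0,0,0],[0,0,0],-1],
    [[0,0,0],[0,0,0],-1]
  ]
}}

```text
time_s: 25.95
position: [570.2, 62.0, 29.3]
eef_rot: [[0.997, 0.071, -0.007], [0.071, -0.997, -0.0], [-0.007, -0.0, -1.0]]
wrist_force: [-16.2, -2.1, 11.6]
width: 0.001
gripper_force: 8.3
```

```bash
python3 t.py | head -2 | cut -c1-420; python3 -c "
from workcell import *
print(sign_off())"
```

```text
[570.2  62.   29.3] [-16.2  -2.1  11.6]
[(77, 125, 130, 122), (79, 154, 160, 151), (81, 162, 168, 159), (83, 162, 167, 159), (85, 161, 167, 158), (87, 155, 161, 152), (89, 135, 140, 132), (91, 101, 109, 98), (93, 59, 75, 54), (95, 48, 77, 46), (97, 49, 93, 50), (99, 66, 97, 48), (101, 90, 104, 43), (103, 124, 121, 36), (105, 146, 124, 30), (107, 154, 114, 28), (109, 143, 81, 35), (111, 127, 49, 40), (113, 110, 47, 40), (115, 87, 47, 41), (117, 57, 48, 44),
the job is handed in; nothing more can be done
None
```

I fitted the red post in pocket 1, then the blue post in pocket 2, and handed in at about 26 s with the robot still pressing the base on the stop; sign-off gave no verdict, and I judged the pointer to be in the green (about 14 mm travel) from force and image readings.

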